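Spring check: press to the marked height and record the force

TASK

Test the coil spring in the bench tester: push the platen down under the crosshead until its red pointer stands in the black band of the yellow height mark, hold it steady there for a good second while you read the green force indicator, and do not crush the spring well past the mark or shift the mark. Then let the platen come fully back up, and slide the orange cursor along the force scale so that it stands level with the place where the green indicator stood, and leave it there; do not disturb the bottles and box round about.

Things in the scene. Friction and masses are not known exactly. Their poses are not given: they have to be found in the camera images.
- tester: Fixed grey spring tester, base 150 (x) x 360 (y) x 18 mm. Origin: centre of its underside; x away from the robot, y left, z up. On its left part two rods carry a fixed crosshead, 88 x 90 mm, 20 mm thick, underside 225 mm up, centred at x 16, y 110 mm. It overhangs the platen: reach in from the front (-x), tool leaning 25 to 45 degrees. On its right part lies the white force scale.
- platen (a joint): Downward travel of the sprung aluminium platen (100 x 86 x 12 mm), in m: 0 when free, 0.048 at the bottom stop. The spring takes about 1 N to start and 0.4 N more for each mm; it returns to 0 when let go.
- platen_pad (a point): Middle of the upper face of the black rubber press pad, 34 (x) x 60 (y) mm, on the platen's front part; 108 mm above the worktop when the platen is free. The front edge of the platen lies 20 mm, that of the crosshead above it 8 mm in front of this point.
- pointer_tip (a point): Middle of the part of the red pointer blade (2.5 mm thick) that passes in front of the yellow height mark, left of the platen; it moves with the platen.
- mark_band (a point): Centre of the black band, 8 mm high, on the front of the yellow height mark (30 wide x 36 mm high) on the post at the left end of the tester: the pointer must come to this height, which differs from run to run (14 to 36 mm below the free pointer). Only its position matters; its axes are turned about x and mean nothing for the work.
- indicator (a joint): Position of the green force indicator along the force scale, in m from the zero tick towards the tester's -y (right); it moves with the spring force and goes back to 0 when the platen is let go.
- indicator_tip (a point): The green indicator's pointing line, over the scale.
- record (a joint): Position of the orange cursor along the same scale, in m from the same zero tick in the same direction (same number = level with the indicator); 0 to 0.110. It slides with about 2 N and stays where it is left.
- record_grip (a point): Grip point in the middle of the orange cursor's upright fin: the fin is 56 (x) x 16 (y) mm, its top 16 mm above this point and its foot 24 mm below it; pinch it across its 16 mm (along the tester's y) and slide it along y.
- jar_blue: Bystander: white jar with blue cap, 53 mm across, 86 mm high; origin at its underside. Leave alone.
- bottle_red: Bystander: bottle with red cap, 44 mm across, 98 mm high; origin at its underside. Leave alone.
- bottle_dark: Bystander: dark bottle, 42 mm across, 104 mm high; origin at its underside. Leave alone.
- slide_box: Bystander: small blue and white carton, 78 x 68 x 42 mm; origin at its underside. Leave alone.
- bottle_big: Bystander: large bottle with pink content and white cap, 76 mm across, 150 mm high; origin at its underside. Leave alone.

How it is judged (in metres and radians):
On the way, in this order (a step that is already met when the one before it is completed fails the run):
1. the red pointer is held in the black band (within 3.5 mm of its middle) for 1 s (z of mark_band in the frame of pointer_tip between -0.0035 and 0.0035 m), for 1 s.
2. the platen is let back up (value of joint platen below 0.003 m), for 0.2 s.
3. the orange cursor stands at the force of the marked height, within 10 mm (y of record_grip in the frame of mark_band between -0.11467 and -0.10724 m), for 0.2 s.
At the end, for the whole second after the job is handed in: The orange cursor stands still on the scale within 10 mm (about one and a half ticks) of where the indicator stands when the pointer is at the middle of the band, and the platen is back up (within 3 mm) (all of step 3 and value of joint platen below 0.003 m and velocity of joint record between -0.005 and 0.005 m/s); the robot touches nothing.
It fails at once if the spring is crushed more than 10 mm past the mark (z of mark_band in the frame of pointer_tip above 0.01 m).
It fails at once if the height mark is shifted (distance of mark_band from where it was at the start of the episode above 0.004 m).
It fails at once if a bystander is moved (distance of any of jar_blue, bottle_red, bottle_dark, slide_box, bottle_big from where it was at the start of the episode above 0.02 m).
It also fails if it takes over 54 s, if anything falls off the work surface, if the arm or the gripper's body presses on something with over 40 N, if the wrist force passes 120 N, or if a joint passes its speed limit or range.

ROBOT

A 7-joint arm with a two-finger parallel gripper is mounted at the origin on a cart in front of the work surface, level with it; the furniture and walls round the work are solid. World frame = base frame: x ahead of the robot, y to its left, z up, the work surface at z = 0. Lengths are in m, angles in degrees, forces in N, time in s.
With the tool pointing down it reaches from about 0.425 to 0.825 m from the base axis. Payload 3.6 kg.
Tool frame: the origin (TCP) lies at the very end of the fingers, on their centre line; the grasp point (between the pads) lies 19 mm behind it; z points along the fingers, y is the direction in which the jaws open and shut (so a half turn about z gives the same grasp; the last joint's range is limited). The gripper opens to 85 mm and grips with 20 to 120 N. Pads are 22 mm wide; open, the fingers measure 114 mm over their backs; the gripper's body (76 mm by 85 mm) begins 54 mm behind the grasp point. The pads swing forward as they close: fully open they stand 13 mm farther back than shut.
Start: joints at [-69.987, 35.231, -0.722, 81.555, 0.464, 63.22, -2.315], TCP at [0.239, 0.605, 0.231] pointing down, gripper open.
Joint ranges: [-178.69, 178.69], [-17.37, 117.87], [-77.05, 75.6], [15.02, 138.74], [-78.02, 258.01], [0.78, 113.62], [-162.83, 162.83]. Speed limits (degrees/s): [159.86, 159.86, 180, 180, 180, 180, 180].

INTERFACE

Orientations are given as [roll, pitch, yaw] about the fixed x, y, z axes, in that order (R = Rz(yaw) Ry(pitch) Rx(roll)).
In Python, from plant import get_state, read_camera, camera_info, hand_in, masks_of, tip_of gives the robot as it stands.
- The arm moves only by the shell command python3 -m jog 'ROWS' [FORCE]. ROWS is text: rows parted by semicolons, each of 7 numbers parted by spaces: the turn, a rotation vector about the tool's x, y, z in degrees, then the shift along the tool's x, y, z in mm, then the opening in per cent of the stroke, from 0 (shut) to 100 (fully open). A call has 1 to 10 rows; each row is the pose to reach, as a shift and turn from the pose commanded when the call began, along the tool's axes at that moment; what a row does not reach only later rows make up. A row lasts 1/12 s, in which the tool goes at most 41.7 mm and 7.16 degrees, less where a joint would pass 70% of its speed; a pose out of reach is approached as far as the arm can. A call with a gripper value outside its range is refused whole. The fingers move at their own pace and stop on an object; FORCE is the grip in N (left out, the last holds). Time passes only in rows, so rows that repeat a pose let the fingers close. It gives the time, the measured TCP pose, the force and the opening at its end, in the units of the state.
- get_state(): the state, without advancing time (a new reading comes with each control period).
- read_camera(name): name is "scene" or "top" or "wrist"; returns the picture (384x512x3 uint8, blue, green, red); there is no depth.
- camera_info(name): a dict with "camera_matrix" (3x3 intrinsics, pixels), "pose" (4x4, takes a point from camera to world coordinates); the wrist camera has in their place "hand_eye" (4x4, takes a point from camera to tool coordinates, whose origin is the TCP and whose axes are the flange's). Camera axes: x right, y up, looking along -z (the intrinsics and any distortion apply to the point x, -y, -z); pixel columns grow to the right and rows downward; lengths in m; the calibration is good to about 2 mm. A picture is of the moment at which its call begins: read the wrist's pose just before it. camera_info takes no time and is no camera call.
- hand_in(): hands the job in, once; it reports no verdict.
Trained networks look in the newest picture that a camera, given by its name, has taken for a name from the list of things; names that differ only in an ending like _2 or _b are one class to them, and where a whole thing is asked for, a point or a joint stands for the part that bears it (a point fixed in the world has none). Each returns a list of dicts, best first, with "score" (0 to 1); they miss things now and then, are a little off and sometimes report something else, mostly with a low value. They report only what shows in the picture. A call takes as long as a camera call.
- masks_of(label, camera): "mask" (384x512 bool, what is visible of it) and "bbox" ([left, top, width, height] in pixels, round what is visible of it).
- tip_of(label, camera): "at" ([column, row] in pixels: a listed point, or the origin of a listed thing).
The state is a dict: "t": time; "joint_pos": joint angles; "dq": joint speeds; "joint_efforts": joint torques, N m; "eef_pos": TCP position; "tool_rot": TCP orientation; "contact_force": force on the tool from outside, world axes, zero at the start; "wrist_torque": the same for the moment, N m; "opening": finger opening in m.
Only numpy, scipy, OpenCV 4.12 (cv2) and the standard library are available. Lean on these libraries where they do the work, as an engineer would, in place of code of your own. Each camera call takes 0.05 s, during which the arm holds its last target.

## Working session

There is one attempt and no reset: what is moved stays moved. The work goes in short steps, Python scripts to look and compute and a shell command to move; the robot and the scene stay as the last step left them, time stands still between calls to the robot, and variables do not carry over. Pictures are saved under pics/ and viewed, and the job is handed in when it is done.

```bash
ls; mkdir -p pics; python3 - <<'E'
from plant import *
import cv2, numpy as np
s=get_state(); print(s)
for n in ["scene","top","wrist"]:
    im=read_camera(n); cv2.imwrite(f"pics/{n}0.png",im)
    i=camera_info(n); print(n,{k:np.round(np.array(v),4).tolist() if not isinstance(v,str) else v for k,v in i.items()})
E
```

```text
pics
{'t': 0.0, 'joint_pos': array([-69.98726478,  35.28681187,  -0.72345904,  81.64278206,
         0.4645408 ,  63.22074996,  -2.3163317 ]), 'dq': array([ 0.096511  ,  0.04063066,  0.02703575, -0.00229708,  0.06698294,
        0.13004798, -0.04639062]), 'joint_efforts': array([ 7.40337218e-04, -4.69219601e+01,  2.59481175e-01, -1.71030307e+01,
        9.93909489e-03,  9.96745715e-03,  2.57882078e-06]), 'eef_pos': array([0.23825492, 0.60391765, 0.23015732]), 'tool_rot': array([-1.79852553e+02,  2.22561268e-03,  1.58471860e+02]), 'contact_force': array([-0.25072694,  1.10658219, -0.18607338]), 'wrist_torque': array([ 0.00252434,  0.02738988, -0.00189878]), 'opening': 0.0854786425003449}
scene {'camera_matrix': [[361.1128, 0.0, 254.9656], [0.0, 361.1128, 194.0779], [0.0, 0.0, 1.0]], 'pose': [[0.8675, 0.2637, -0.4217, -0.0139], [-0.4967, 0.4167, -0.7613, -1.0424], [-0.025, 0.8699, 0.4925, 0.755], [0.0, 0.0, 0.0, 1.0]]}
top {'camera_matrix': [[498.4681, 0.0, 259.4745], [0.0, 498.4681, 184.8496], [0.0, 0.0, 1.0]], 'pose': [[-0.0883, 0.9553, -0.2823, 0.0585], [-0.9961, -0.0839, 0.0277, 0.0252], [0.0028, 0.2836, 0.9589, 1.7737], [0.0, 0.0, 0.0, 1.0]]}
wrist {'camera_matrix': [[310.4141, 0.0, 249.6647], [0.0, 310.4141, 197.6049], [0.0, 0.0, 1.0]], 'hand_eye': [[-0.0004, 0.9574, 0.2889, 0.0746], [1.0, 0.0004, -0.0, 0.0003], [-0.0001, 0.2889, -0.9574, -0.1427], [0.0, 0.0, 0.0, 1.0]]}
```

View pics/scene0.png

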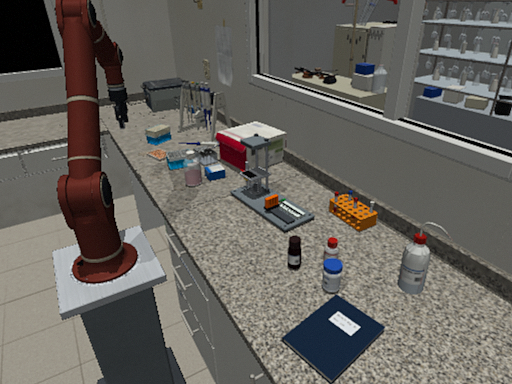

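View pics/top0.png

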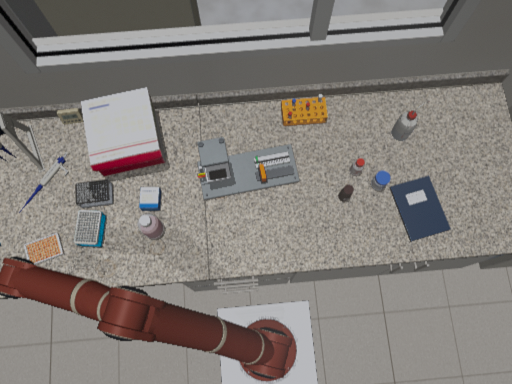

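View pics/wrist0.png

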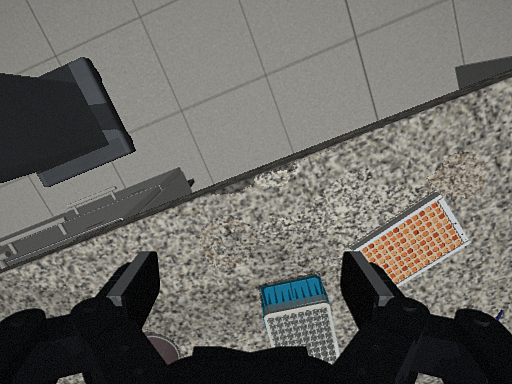

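The top view shows the tester at about (248,170), with the platen at (217,174), the orange cursor at (263,172) and the height mark at (202,175). The big bottle (150,225) and the box (150,198) are to its left. Next I'll triangulate these.

```bash
cat > h.py <<'E'
from plant import *
import cv2, numpy as np
from scipy.spatial.transform import Rotation as R
def T_tool(s=None):
    s=s or get_state(); T=np.eye(4); T[:3,:3]=R.from_euler('xyz',s['tool_rot'],degrees=True).as_matrix(); T[:3,3]=s['eef_pos']; return T
def cam(n,s=None):
    i=camera_info(n); K=np.array(i['camera_matrix'])
    P=np.array(i['pose']) if n!='wrist' else T_tool(s)@np.array(i['hand_eye'])
    return K,P
def ray(px,K,P):
    d=np.array([(px[0]-K[0,2])/K[0,0],-(px[1]-K[1,2])/K[1,1],-1.]); d=P[:3,:3]@d
    return P[:3,3],d/np.linalg.norm(d)
def atz(px,cp,z):
    o,d=ray(px,*cp); return o+d*(z-o[2])/d[2]
def tri(obs):
    A=np.zeros((3,3));b=np.zeros(3)
    for px,cp in obs:
        o,d=ray(px,*cp);M=np.eye(3)-np.outer(d,d);A+=M;b+=M@o
    p=np.linalg.solve(A,b); res=[np.linalg.norm((np.eye(3)-np.outer(d,d))@(p-o)) for o,d in [ray(px,*cp) for px,cp in obs]]
    return p,res
def proj(p,cp):
    K,P=cp; c=np.linalg.inv(P)@np.r_[p,1]; return K[0,2]+K[0,0]*c[0]/-c[2],K[1,2]-K[1,1]*c[1]/-c[2]
E
python3 - <<'E'
from h import *
c={n:cam(n) for n in("scene","top")}
for n in c: read_camera(n)
for l in ["tester","platen_pad","pointer_tip","mark_band","indicator_tip","record_grip","slide_box","bottle_big","bottle_dark"]:
    o=[]
    for n in c:
        r=tip_of(l,n)
        if r: o.append((r[0]['at'],c[n])); print(l,n,[(np.round(q['at'],1).tolist(),round(q['score'],2)) for q in r[:2]])
    if len(o)==2:
        p,e=tri(o); print('   ',p.round(4),np.round(e,4))
print(get_state()['t'])
for n,(a,b,w,h) in {"scene":(220,120,110,115),"top":(185,125,125,85)}.items():
    im=read_camera(n)[b:b+h,a:a+w]; cv2.imwrite(f"pics/{n}z.png",cv2.resize(im,None,fx=5,fy=5,interpolation=cv2.INTER_CUBIC))
E
```

```text
tester scene [([271.3, 208.9], 0.96), ([214.4, 177.2], 0.36)]
tester top [([249.3, 170.7], 0.69)]
    [ 0.6424  0.0073 -0.0148] [0.0015 0.0015]
platen_pad top [([213.6, 171.8], 0.62)]
pointer_tip scene [([243.7, 168.6], 0.62)]
pointer_tip top [([202.4, 174.7], 0.96)]
    [0.6062 0.1725 0.1063] [0.0024 0.0024]
mark_band top [([206.3, 177.1], 0.55)]
indicator_tip scene [([243.5, 172.0], 0.5)]
record_grip scene [([269.1, 201.6], 0.63), ([327.2, 285.3], 0.59)]
record_grip top [([261.2, 172.0], 0.45), ([378.2, 182.2], 0.19)]
    [ 0.6096 -0.0338  0.0515] [0.0039 0.0039]
slide_box scene [([214.6, 174.5], 0.55)]
slide_box top [([151.7, 200.2], 0.83)]
    [0.5555 0.3714 0.0095] [0.0015 0.0015]
bottle_big scene [([191.9, 180.1], 0.59)]
bottle_big top [([151.8, 228.9], 0.55)]
    [0.4464 0.3744 0.01  ] [0.0007 0.0007]
bottle_dark scene [([290.1, 265.7], 0.76)]
bottle_dark top [([341.3, 193.9], 0.76)]
    [ 0.5136 -0.3224 -0.0078] [0.0081 0.0081]
1.15
```

View pics/scenez.png

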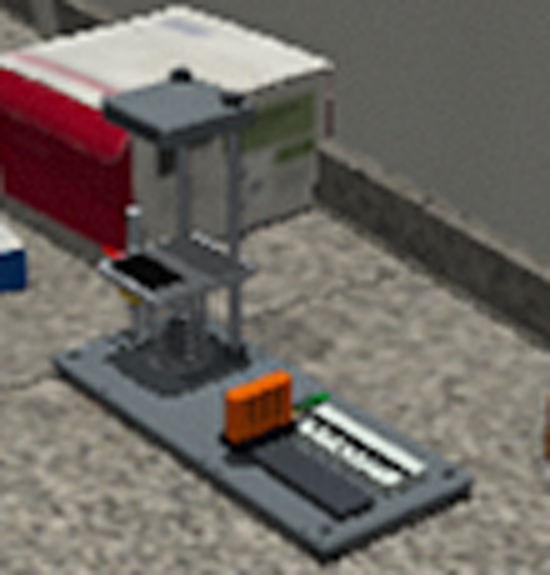

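View pics/topz.png

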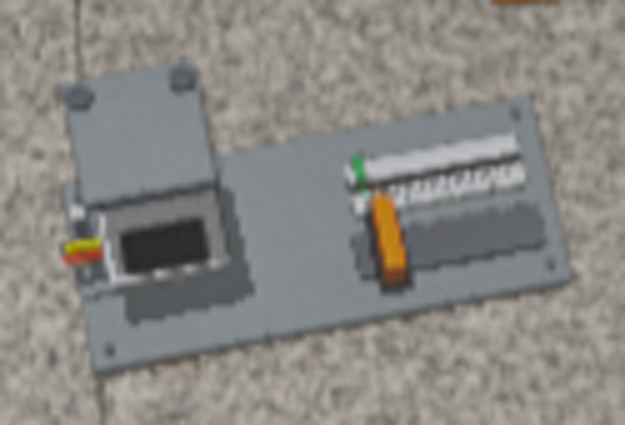

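```bash
python3 - <<'E'
from h import *
from scipy.optimize import least_squares
ct,cs=cam('top'),cam('scene')
f=lambda x,y,a,b:(a+x/5,b+y/5)
br,fr,fl=[f(*p,185,125) for p in[(533,97),(573,280),(92,372)]]
sfr,sbr,sfl=[f(*p,220,120) for p in[(325,548),(470,480),(58,360)]]
B=np.array([[.075,-.18,.018],[-.075,-.18,.018],[-.075,.18,.018]])
def W(q,b):
    return R.from_euler('z',q[2]).apply(b)+[q[0],q[1],0]
def res(q):
    w=W(q,B);return np.concatenate([np.subtract(proj(w[i],ct),p) for i,p in enumerate([br,fr,fl])]+[np.subtract(proj(w[i],cs),p) for i,p in enumerate([sbr,sfr,sfl])])
s=least_squares(res,[.64,.007,0]); q=s.x; print(q[:2],np.degrees(q[2]),s.fun.round(1))
q0=q
pad=atz(f(165,246,185,125),ct,.108); print('pad top',pad)
print('pad local',R.from_euler('z',-q[2]).apply(pad-[q[0],q[1],0]))
rg=np.array([.6096,-.0338,.0515]);print('rec local',R.from_euler('z',-q[2]).apply(rg-[q[0],q[1],0]))
pt=np.array([.6062,.1725,.1063]);print('ptr local',R.from_euler('z',-q[2]).apply(pt-[q[0],q[1],0]))
# orange fin top centre in topz (388,238) 
for z in(.05,.07): print(z,R.from_euler('z',-q[2]).apply(atz(f(388,238,185,125),ct,z)-[q[0],q[1],0]))
E
```

```text
[0.63370294 0.00943074] 5.696891637876255 [ 0.5 -0.9  0.8 -0.   0.4 -0.8  0.9 -0.7 -1.3 -0.1 -2.1 -1.5]
pad top [0.60036081 0.11845191 0.108     ]
pad local [-0.02235538  0.11179244  0.108     ]
rec local [-0.02827523 -0.04062462  0.0515    ]
ptr local [-0.01117991  0.16499395  0.1063    ]
0.05 [-0.02735047 -0.04699652  0.05      ]
0.07 [-0.03365578 -0.04560712  0.07      ]
```

```bash
cat >> h.py <<'E'
Q=[0.6337,0.0094,5.7]   # tester x,y,yaw(deg)
def loc2w(p,Q=None):
    Q=Q or globals()['Q']; return R.from_euler('z',Q[2],degrees=True).apply(p)+np.r_[Q[:2],0]
def w2loc(p,Q=None):
    Q=Q or globals()['Q']; return R.from_euler('z',-Q[2],degrees=True).apply(np.asarray(p)-np.r_[Q[:2],0])
def Rl(lean):
    a=np.radians(lean);c,s=np.cos(a),np.sin(a)
    return R.from_euler('z',Q[2],degrees=True)*R.from_matrix(np.array([[-c,0,s],[0,1,0],[-s,0,-c]]))
def rows(ploc,lean):
    T=T_tool(); R0=R.from_matrix(T[:3,:3]); d=R0.inv().apply(loc2w(ploc)-T[:3,3])*1000
    return (R0.inv()*Rl(lean)).as_rotvec(degrees=True).round(2).tolist()+d.round(1).tolist()
E
python3 - <<'E'
from h import *
print(rows([-.09,.12,.20],35)); print(w2loc(get_state()['eef_pos']))
E
```

```text
[-8.32, -34.33, -26.37, -451.1, -343.1, 31.3]
[-0.33408005  0.63151031  0.23131147]
```

```bash
r="-8.3 -34.3 -26.4 -451 -343 31 0"; python3 -m jog '-8.3 -34.3 -26.4 -451 -343 31 0;-8.3 -34.3 -26.4 -451 -343 31 0;-8.3 -34.3 -26.4 -451 -343 31 0;-8.3 -34.3 -26.4 -451 -343 31 0;-8.3 -34.3 -26.4 -451 -343 31 0;-8.3 -34.3 -26.4 -451 -343 31 0;-8.3 -34.3 -26.4 -451 -343 31 0;-8.3 -34.3 -26.4 -451 -343 31 0;-8.3 -34.3 -26.4 -451 -343 31 0;-8.3 -34.3 -26.4 -451 -343 31 0' 40; python3 - <<'E'
from h import *
print(rows([-.09,.12,.20],35)); print(w2loc(get_state()['eef_pos']))
E
```

```text
t: 2.08
eef_pos: [0.4502, 0.2563, 0.2097]
tool_rot: [179.9, 34.9, -174.3]
contact_force: [1.1, 0.9, 0.1]
opening: 0.0001
[0.14, -0.06, 0.04, -50.2, -144.1, 46.6]
[-0.15810316  0.26390904  0.20968353]
```

```bash
python3 -m jog '0 0 0 -50 -144 47 0;0 0 0 -50 -144 47 0;0 0 0 -50 -144 47 0;0 0 0 -50 -144 47 0;0 0 0 -50 -144 47 0;0 0 0 -50 -144 47 0;0 0 0 -50 -144 47 0' ; python3 - <<'E'
from h import *
s=get_state(); print(w2loc(s['eef_pos']),s['tool_rot'])
im=read_camera('wrist'); cv2.imwrite('pics/w1.png',im)
cp=cam('wrist',s)
for l in ["platen_pad","pointer_tip","mark_band","indicator_tip","record_grip"]:
    r=tip_of(l,'wrist'); print(l,[(np.round(q['at'],1).tolist(),round(q['score'],2)) for q in r[:2]])
E
```

```text
t: 2.67
eef_pos: [0.5352, 0.1138, 0.2006]
tool_rot: [-179.9, 35.2, -174.9]
contact_force: [-0.1, 0.4, 0.2]
opening: 0.0001
[-0.08764537  0.11363381  0.20059505] [-179.86739111   35.19800629 -174.85897961]
platen_pad [([250.7, 195.1], 0.61)]
pointer_tip [([312.7, 190.3], 0.85)]
mark_band [([309.2, 175.0], 0.84), ([503.7, 98.3], 0.48)]
indicator_tip [([114.1, 168.9], 0.7), ([507.5, 99.2], 0.65)]
record_grip [([79.7, 147.0], 0.72)]
```

View pics/w1.png

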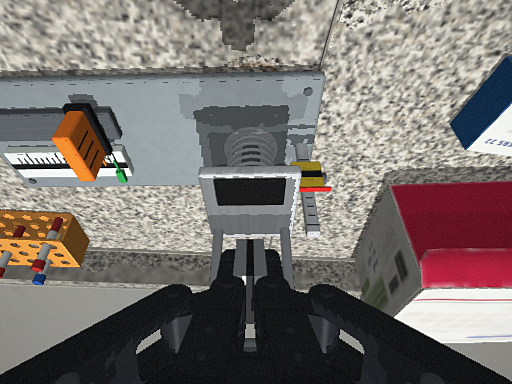

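```bash
python3 - <<'E'
from h import *
im=cv2.imread('pics/w1.png')
cv2.imwrite('pics/w1a.png',cv2.resize(im[150:220,190:340],None,fx=5,fy=5,interpolation=cv2.INTER_CUBIC))
cv2.imwrite('pics/w1b.png',cv2.resize(im[90:200,0:145],None,fx=5,fy=5,interpolation=cv2.INTER_CUBIC))
E
```

```text
(no output)
```

View pics/w1a.png

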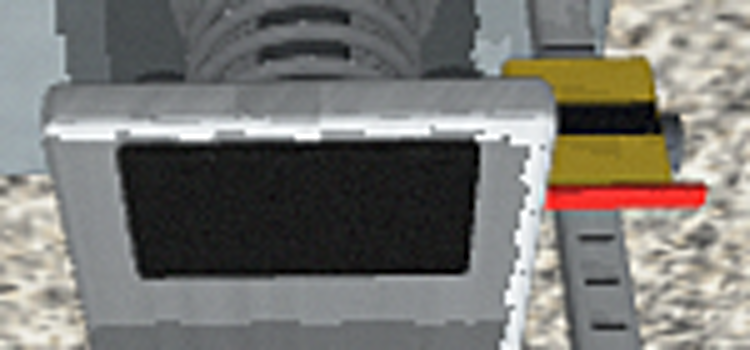

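View pics/w1b.png

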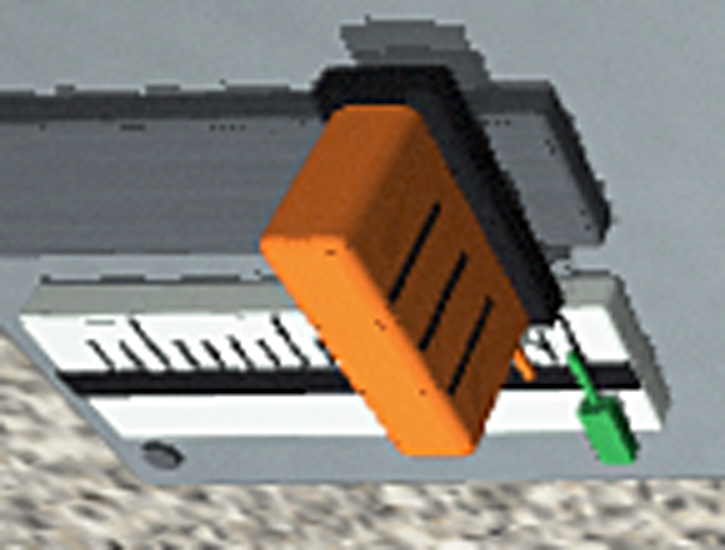

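```bash
python3 - <<'E'
from h import *
s=get_state(); cp=cam('wrist',s)
px=[(213.6,178.4),(286,178.4),(283.4,204.6),(218,205.4)]
P=np.array([atz(p,cp,.108) for p in px]); print(P.round(4)); print('centre',P.mean(0), w2loc(P.mean(0)))
v=P[1]-P[0]+P[2]-P[3]; print('yaw',np.degrees(np.arctan2(-v[0],v[1])), np.linalg.norm(v)/2, np.linalg.norm(P[0]-P[3]))
# pointer/mark local at plane x: sweep
z5=lambda x,y:(190+x/5,150+y/5)
for xl in(-.03,-.025,-.02,-.015,-.01):
    out=[]
    for p in [(605,118),(600,195),(600,60),(605,103),(605,133)]:
        o,d=ray(z5(*p),*cp); n=loc2w([1,0,0])-loc2w([0,0,0]); a=loc2w([xl,0,0]); t=((a-o)@n)/(d@n); out+=w2loc(o+t*d)[1:].round(4).tolist()
    print(xl,out)
E
```

```text
[[0.5768 0.0993 0.108 ]
 [0.5708 0.1569 0.108 ]
 [0.6054 0.1614 0.108 ]
 [0.6125 0.1036 0.108 ]]
centre [0.5913971 0.1302995 0.108    ] [-0.03008603  0.12450323  0.108     ]
yaw 6.4197037549479035 0.05810483660859611 0.036053703794175794
-0.03 [0.1786, 0.0862, 0.1756, 0.1041, 0.1795, 0.0718, 0.1791, 0.0826, 0.1782, 0.0898]
-0.025 [0.18, 0.0816, 0.1768, 0.0999, 0.1809, 0.0668, 0.1804, 0.0779, 0.1795, 0.0853]
-0.02 [0.1813, 0.077, 0.1781, 0.0957, 0.1823, 0.0618, 0.1818, 0.0732, 0.1809, 0.0808]
-0.015 [0.1827, 0.0724, 0.1794, 0.0915, 0.1836, 0.0569, 0.1832, 0.0685, 0.1822, 0.0762]
-0.01 [0.1841, 0.0678, 0.1807, 0.0874, 0.185, 0.0519, 0.1846, 0.0638, 0.1836, 0.0717]
```

```bash
python3 - <<'E'
from h import *
s=get_state(); print(s['eef_pos'],s['tool_rot'],abs(s['dq']).max())
cp=cam('wrist',s); im=read_camera('wrist')
cv2.imwrite('pics/w2.png',im)
cv2.imwrite('pics/w2a.png',cv2.resize(im[150:220,190:340],None,fx=5,fy=5,interpolation=cv2.INTER_CUBIC))
for l in ["platen_pad","pointer_tip"]:
    r=tip_of(l,'wrist'); print(l,[(np.round(q['at'],1).tolist(),round(q['score'],2)) for q in r[:2]])
print(get_state()['eef_pos'])
E
```

```text
[0.53121307 0.1229159  0.19937129] [ 179.97516944   34.92800239 -174.07760748] 1.0116203728809798
platen_pad [([238.7, 197.3], 0.79)]
pointer_tip [([295.5, 192.4], 0.86)]
[0.53132139 0.1228543  0.19942527]
```

View pics/w2a.png

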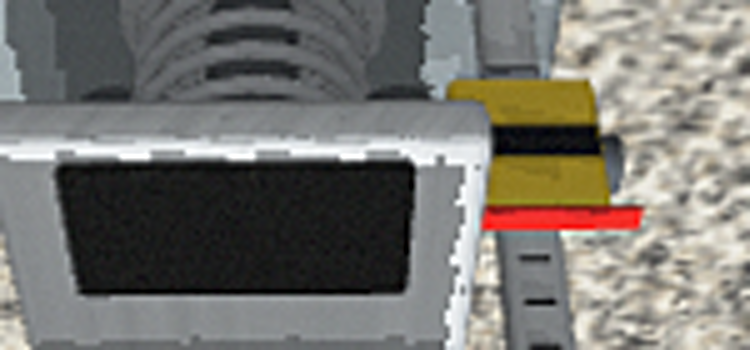

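```bash
python3 - <<'E'
from h import *
s=get_state(); cp=cam('wrist',s)
px=[(201,182.6),(273,182.4),(271.4,208.6),(205.6,209.2)]
P=np.array([atz(p,cp,.108) for p in px]); print(P.round(4)); print('centre',P.mean(0), w2loc(P.mean(0)))
v=P[1]-P[0]+P[2]-P[3]; print('yaw',np.degrees(np.arctan2(-v[0],v[1])), np.linalg.norm(v)/2, np.linalg.norm(P[0]-P[3]))
z5=lambda x,y:(190+x/5,150+y/5)
for xl in(-.03,-.025,-.02,-.015,-.01):
    out=[]
    for p in [(545,141),(545,219),(545,81),(545,125),(545,155)]:
        o,d=ray(z5(*p),*cp); n=loc2w([1,0,0])-loc2w([0,0,0]); a=loc2w([xl,0,0]); t=((a-o)@n)/(d@n); out+=w2loc(o+t*d)[1:].round(4).tolist()
    print(xl,out)
E
```

```text
[[0.5832 0.089  0.108 ]
 [0.5769 0.1473 0.108 ]
 [0.6127 0.1517 0.108 ]
 [0.6197 0.0925 0.108 ]]
centre [0.59814284 0.12010477 0.108     ] [-0.02438618  0.11368893  0.108     ]
yaw 6.438400301471616 0.05910777465478297 0.03671140063088581
-0.03 [0.1672, 0.0919, 0.1655, 0.1095, 0.1687, 0.0773, 0.1676, 0.0881, 0.1669, 0.0952]
-0.025 [0.1683, 0.0874, 0.1665, 0.1055, 0.1698, 0.0725, 0.1687, 0.0835, 0.168, 0.0908]
-0.02 [0.1694, 0.083, 0.1676, 0.1014, 0.1709, 0.0677, 0.1698, 0.079, 0.1691, 0.0864]
-0.015 [0.1705, 0.0785, 0.1686, 0.0974, 0.172, 0.0628, 0.1709, 0.0744, 0.1701, 0.082]
-0.01 [0.1716, 0.074, 0.1697, 0.0934, 0.1732, 0.058, 0.172, 0.0698, 0.1712, 0.0776]
```

```bash
sed -i 's/^Q=.*/Q=[0.6303,0.0126,6.2]/' h.py; python3 - <<'E'
from h import *
print(w2loc(get_state()['eef_pos']),rows([-.023,.11,.118],35))
E
```

```text
[-0.08649229  0.12029904  0.19942527] [-0.15, -0.05, -0.21, -5.4, -10.0, 103.1]
```

```bash
python3 -m jog '0 0 0 -2 -4 40 0;0 0 0 -4 -7 75 0;0 0 0 -5 -10 103 0;0 0 0 -5 -10 103 0;0 0 0 -5 -10 103 0;0 0 0 -5 -10 103 0;0 0 0 -5 -10 103 0'; python3 - <<'E'
from h import *
s=get_state(); print(w2loc(s['eef_pos']),s['tool_rot'],s['contact_force'])
im=read_camera('wrist'); cv2.imwrite('pics/w3.png',im)
s=get_state(); print(w2loc(s['eef_pos']),rows([-.023,.11,.094],35))
E
```

```text
t: 3.7
eef_pos: [0.5951, 0.1181, 0.1192]
tool_rot: [-180.0, 35.0, -174.2]
contact_force: [-0.3, 0.6, -0.1]
opening: -0.0001
[-0.02361715  0.10866853  0.1192383 ] [-179.97162318   35.03094524 -174.15091468] [-0.3428854   0.58891582 -0.10630688]
[-0.02346675  0.10858946  0.11950467] [-0.24, 0.06, -0.29, 14.3, 1.4, 21.1]
```

View pics/w3.png

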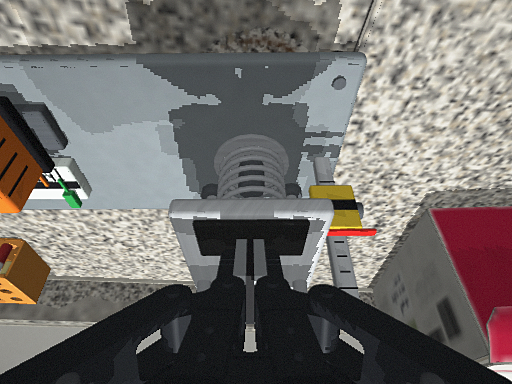

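```bash
python3 -m jog '0 0 0 4 0 6 0;0 0 0 8 1 12 0;0 0 0 12.3 1 17.6 0;0 0 0 12.3 1 17.6 0;0 0 0 12.3 1 17.6 0;0 0 0 12.3 1 17.6 0'; python3 - <<'E'
from h import *
s=get_state(); print(w2loc(s['eef_pos']),s['tool_rot'],s['contact_force'])
im=read_camera('wrist'); cv2.imwrite('pics/w4.png',im)
cv2.imwrite('pics/w4a.png',cv2.resize(im[170:260,280:400],None,fx=6,fy=6,interpolation=cv2.INTER_CUBIC))
E
```

```text
t: 4.25
eef_pos: [0.5965, 0.1181, 0.0973]
tool_rot: [-180.0, 35.1, -174.3]
contact_force: [-2.0, -1.0, 6.8]
opening: 0.0
[-0.02215925  0.10853675  0.09729055] [-179.95937363   35.13701691 -174.26722018] [-2.02792042 -0.99178061  6.80460571]
```

View pics/w4a.png

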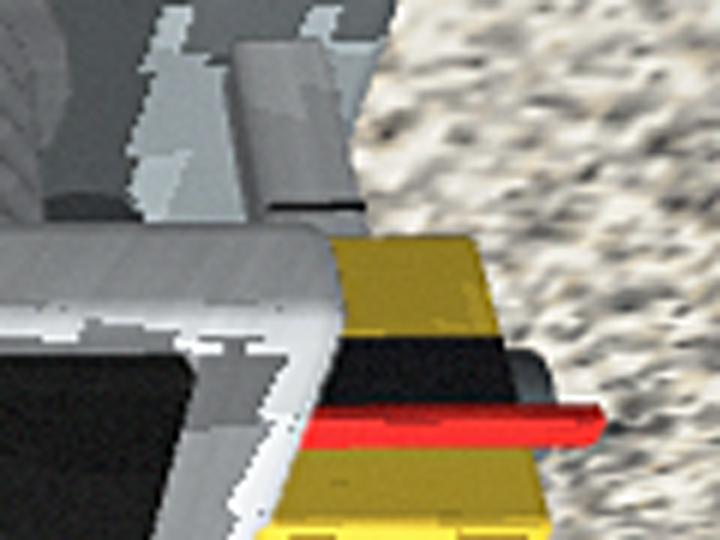

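```bash
python3 - <<'E'
from h import *
im=cv2.imread('pics/w3.png')
cv2.imwrite('pics/w3a.png',cv2.resize(im[170:260,280:400],None,fx=6,fy=6,interpolation=cv2.INTER_CUBIC))
im=cv2.imread('pics/w2.png')
cv2.imwrite('pics/w2b.png',cv2.resize(im[150:210,270:350],None,fx=8,fy=8,interpolation=cv2.INTER_CUBIC))
E
```

```text
(no output)
```

View pics/w3a.png

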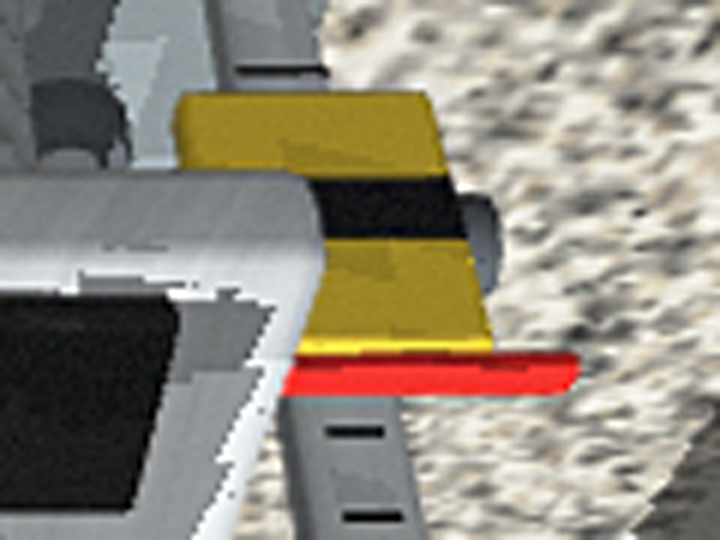

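View pics/w2b.png

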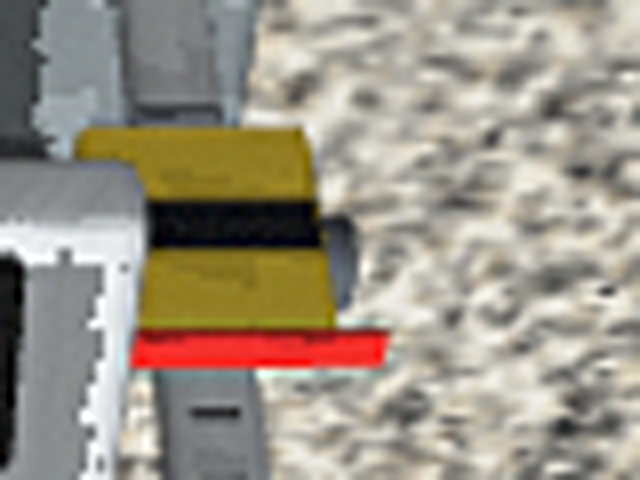

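```bash
cat > st.py <<'E'
from h import *
S={'w2':dict(eef_pos=[.53121,.12292,.19937],tool_rot=[179.975,34.928,-174.078]),
'w3':dict(eef_pos=loc2w([-.02361715,.10866853,.1192383]),tool_rot=[-179.97162,35.03095,-174.15091]),
'w4':dict(eef_pos=loc2w([-.02215925,.10853675,.09729055]),tool_rot=[-179.95937,35.13702,-174.26722])}
C={k:cam('wrist',v) for k,v in S.items()}
Z={'w2':(270,150,8),'w3':(280,170,6),'w4':(280,170,6)}
def px(k,x,y): a,b,f=Z[k]; return ((x+.5)/f-.5+a,(y+.5)/f-.5+b)
E
python3 - <<'E'
from st import *
F={'face lo':dict(w2=(303,128),w3=(430,93),w4=(475,238)),'band lo':dict(w2=(317,201),w3=(447,177),w4=(502,338)),'band up':dict(w2=(322,246),w3=(467,238)),
'face up':dict(w3=(490,340),w4=(545,520)),'ptr fb':dict(w2=(390,332),w3=(578,355)),'ptr bt':dict(w2=(387,366),w3=(572,393))}
for n,f in F.items():
    p,e=tri([(px(k,*v),C[k]) for k,v in f.items()]); print(n,w2loc(p).round(4),np.round(e,4))
E
```

```text
face lo [-0.0029  0.1791  0.0544] [0.0001 0.0001 0.0001]
band lo [-0.0021  0.1793  0.0663] [0.0002 0.0004 0.0003]
band up [-0.0049  0.1784  0.0763] [0.0002 0.0002]
face up [0.0002 0.1799 0.0862] [0.0001 0.0001]
ptr fb [-0.0135  0.1823  0.0967] [0.0001 0.0001]
ptr bt [-0.0102  0.1822  0.0989] [0.0001 0.0001]
```

```bash
python3 - <<'E'
from st import *
def pl(k,v,xl):
    o,d=ray(px(k,*v),*C[k]); n=loc2w([1,0,0])-loc2w([0,0,0]); a=loc2w([xl,0,0]); t=((a-o)@n)/(d@n); return w2loc(o+t*d)[2].round(4)
for xl in(-.005,-.003,-.001):
  print(xl,[[ (k,pl(k,v,xl)) for k,v in f.items()] for f in [dict(w2=(303,128),w3=(430,93),w4=(475,238)),dict(w2=(317,201),w3=(447,177),w4=(502,338)),dict(w2=(322,246),w3=(467,238)),dict(w3=(490,340),w4=(545,520))]])
for xl in(-.0135,-.0115): print(xl,[pl('w2',(390,332),xl),pl('w3',(578,355),xl),pl('w4',(604,406),xl)],'top',[pl('w2',(387,366),xl),pl('w3',(572,393),xl),pl('w4',(596,444),xl)])
E
```

```text
-0.005 [[('w2', np.float64(0.0565)), ('w3', np.float64(0.0563)), ('w4', np.float64(0.0559))], [('w2', np.float64(0.0689)), ('w3', np.float64(0.0683)), ('w4', np.float64(0.0684))], [('w2', np.float64(0.0762)), ('w3', np.float64(0.0766))], [('w3', np.float64(0.0895)), ('w4', np.float64(0.0889))]]
-0.003 [[('w2', np.float64(0.0546)), ('w3', np.float64(0.0546)), ('w4', np.float64(0.0545))], [('w2', np.float64(0.067)), ('w3', np.float64(0.0668)), ('w4', np.float64(0.0671))], [('w2', np.float64(0.0744)), ('w3', np.float64(0.0752))], [('w3', np.float64(0.0882)), ('w4', np.float64(0.0878))]]
-0.001 [[('w2', np.float64(0.0526)), ('w3', np.float64(0.0529)), ('w4', np.float64(0.053))], [('w2', np.float64(0.0652)), ('w3', np.float64(0.0652)), ('w4', np.float64(0.0659))], [('w2', np.float64(0.0726)), ('w3', np.float64(0.0737))], [('w3', np.float64(0.0869)), ('w4', np.float64(0.0868))]]
-0.0135 [np.float64(0.0966), np.float64(0.0968), np.float64(0.0815)] top [np.float64(0.1015), np.float64(0.101), np.float64(0.0855)]
-0.0115 [np.float64(0.0949), np.float64(0.0955), np.float64(0.0803)] top [np.float64(0.0999), np.float64(0.0998), np.float64(0.0844)]
```

```bash
python3 -m jog '0 0 0 1.5 0 2 0;0 0 0 3 0 4 0;0 0 0 4.5 0 6.5 0;0 0 0 5.7 0 8.2 0;0 0 0 5.7 0 8.2 0;0 0 0 5.7 0 8.2 0'; python3 - <<'E'
from h import *
s=get_state(); print(w2loc(s['eef_pos']).tolist(),s['tool_rot'].tolist(),s['contact_force'])
im=read_camera('wrist'); cv2.imwrite('pics/w5.png',im)
cv2.imwrite('pics/w5a.png',cv2.resize(im[180:270,280:400],None,fx=6,fy=6,interpolation=cv2.INTER_CUBIC))
E
```

```text
t: 4.8
eef_pos: [0.5966, 0.1182, 0.0879]
tool_rot: [-180.0, 35.2, -174.3]
contact_force: [-3.1, -0.9, 11.4]
opening: 0.0002
[-0.02211493958567747, 0.10858361083737192, 0.08787346859056014] [-179.95258005075777, 35.19553536980622, -174.25342597018434] [-3.11981963 -0.94043503 11.38869019]
```

View pics/w5a.png

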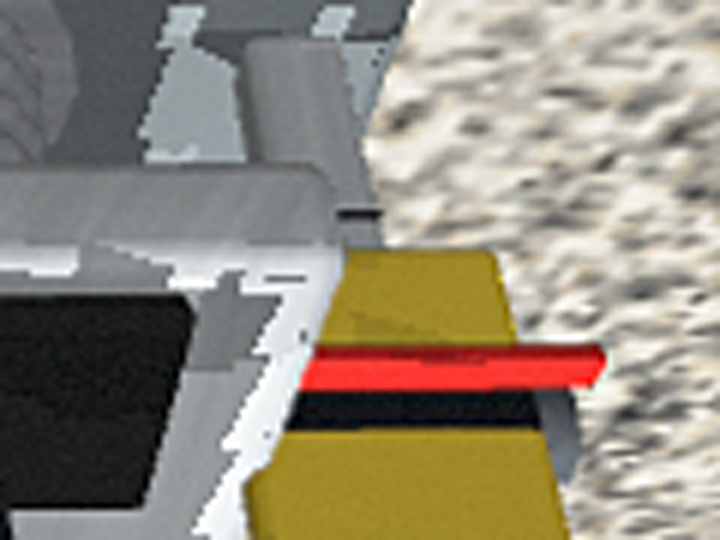

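View pics/w5.png

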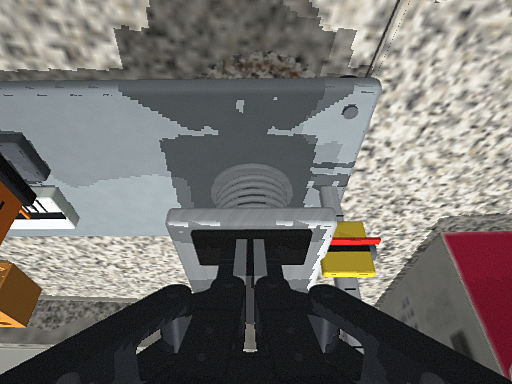

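```bash
cat >> st.py <<'E'
S['w5']=dict(eef_pos=loc2w([-.0221149,.1085836,.0878735]),tool_rot=[-179.95258,35.19554,-174.25343])
C['w5']=cam('wrist',S['w5']); Z['w5']=(280,180,6)
def pl(k,v,xl):
    o,d=ray(px(k,*v),*C[k]); n=loc2w([1,0,0])-loc2w([0,0,0]); a=loc2w([xl,0,0]); t=((a-o)@n)/(d@n); return w2loc(o+t*d)[2].round(4)
E
python3 - <<'E'
from st import *
for x in(-.005,-.003,-.001): print(x,'face lo',pl('w5',(493,252),x),'band up',pl('w5',(542,428),x))
print(w2loc(tri([(px(k,*v),C[k]) for k,v in dict(w2=(303,128),w3=(430,93),w4=(475,238),w5=(493,252)).items()])[0]))
print(w2loc(tri([(px(k,*v),C[k]) for k,v in dict(w2=(322,246),w3=(467,238),w5=(542,428)).items()])[0]))
for x in(-.0135,-.0115):print('ptr',x,pl('w5',(604,346),x),pl('w5',(597,386),x))
E
```

```text
-0.005 face lo 0.0559 band up 0.0761
-0.003 face lo 0.0546 band up 0.075
-0.001 face lo 0.0533 band up 0.074
[-0.00277747  0.17906104  0.05436336]
[-0.00413743  0.17858568  0.07568071]
ptr -0.0135 0.0721 0.0763
ptr -0.0115 0.0709 0.0752
```

```bash
python3 -m jog '0 0 0 0.5 0 0.7 0;0 0 0 1 0 1.4 0;0 0 0 1 0 1.4 0;0 0 0 1 0 1.4 0'; python3 - <<'E'
from h import *
s=get_state(); print(w2loc(s['eef_pos']).tolist(),s['tool_rot'].tolist(),s['contact_force'])
im=read_camera('wrist'); cv2.imwrite('pics/w6.png',im)
a=cv2.resize(im[180:270,280:400],None,fx=6,fy=6,interpolation=cv2.INTER_CUBIC)
cv2.imwrite('pics/w6a.png',a)
im=read_camera('top'); cv2.imwrite('pics/t6.png',im)
cv2.imwrite('pics/t6a.png',cv2.resize(im[140:190,240:310],None,fx=10,fy=10,interpolation=cv2.INTER_CUBIC))
im=read_camera('scene'); cv2.imwrite('pics/s6.png',im)
cv2.imwrite('pics/s6a.png',cv2.resize(im[180:240,255:330],None,fx=10,fy=10,interpolation=cv2.INTER_CUBIC))
for c in('top','scene'): print(c,[(np.round(q['at'],1).tolist(),round(q['score'],2)) for q in tip_of('indicator_tip',c)])
E
```

```text
t: 5.18
eef_pos: [0.5966, 0.1182, 0.0864]
tool_rot: [-179.9, 35.2, -174.2]
contact_force: [-5.0, -1.1, 11.5]
opening: 0.0002
[-0.02210292250895865, 0.10859215065718861, 0.08637008366127523] [-179.94675099690176, 35.21666812535205, -174.24638331065552] [-5.03872388 -1.10092474 11.50563273]
top []
scene [([270.0, 199.8], 0.74)]
```

View pics/w6a.png

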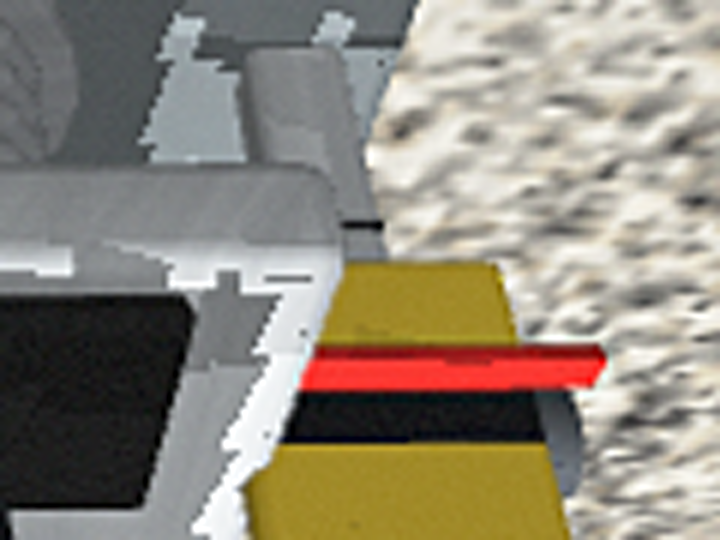

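View pics/t6a.png

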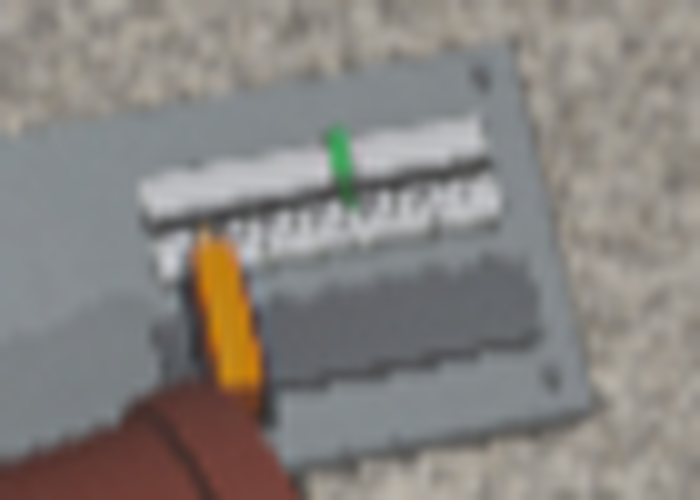

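View pics/s6a.png

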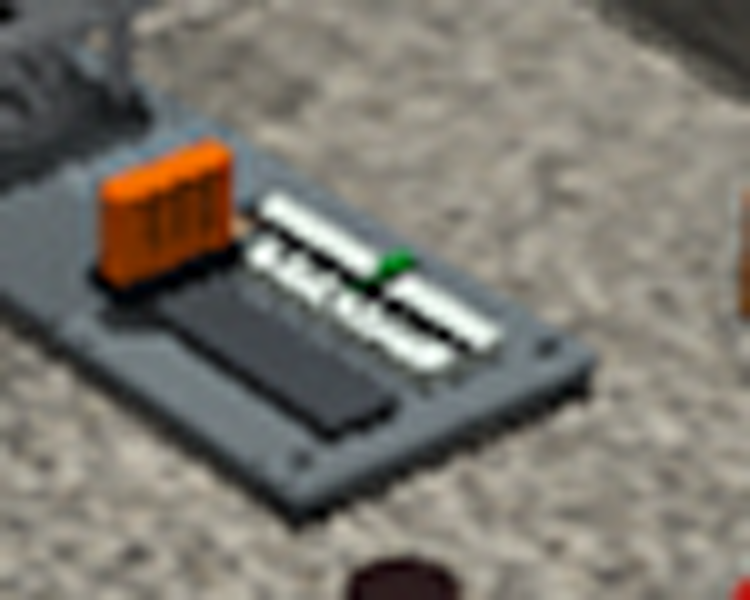

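```bash
python3 -m jog '0 0 0 0 0 0 0;0 0 0 0 0 0 0;0 0 0 0 0 0 0;0 0 0 0 0 0 0;0 0 0 0 0 0 0;0 0 0 0 0 0 0;0 0 0 0 0 0 0;0 0 0 0 0 0 0;0 0 0 0 0 0 0;0 0 0 0 0 0 0';  python3 -m jog '0 0 0 0 0 0 0;0 0 0 0 0 0 0;0 0 0 0 0 0 0;0 0 0 0 0 0 0'; python3 - <<'E'
from h import *
ct,cs=cam('top'),cam('scene')
g0=(185+357/5,125+168/5); g1=(240+34.0,140+16.0)
for z in(.02,.025,.03):
    a,b=w2loc(atz(g0,ct,z)),w2loc(atz(g1,ct,z)); print(z,a.round(4),b.round(4),(a-b)[1])
# scene: green then (315,400)/5 ; now (397,264)/10
a,b=[w2loc(atz(p,cs,.025)) for p in [(220+313/5,120+401/5),(255+39.7,180+26.4)]]; print(a,b,(a-b)[1])
# fin
print('fin',w2loc(atz((185+388/5,125+238/5),ct,.06)))
E
```

```text
t: 6.27
eef_pos: [0.5966, 0.1181, 0.0864]
tool_rot: [-179.9, 35.2, -174.2]
contact_force: [-4.1, -1.3, 11.9]
opening: -0.0
t: 6.6
eef_pos: [0.5966, 0.1181, 0.0864]
tool_rot: [-179.9, 35.2, -174.3]
contact_force: [-3.7, -1.4, 11.4]
opening: -0.0
0.02 [ 0.0429 -0.0406  0.02  ] [ 0.0403 -0.107   0.02  ] 0.06643885471085499
0.025 [ 0.0412 -0.0403  0.025 ] [ 0.0385 -0.1065  0.025 ] 0.06624943054776762
0.03 [ 0.0395 -0.0399  0.03  ] [ 0.0368 -0.106   0.03  ] 0.0660600063846803
[ 0.04581306 -0.03324036  0.025     ] [ 0.05212274 -0.09825371  0.025     ] 0.0650133489225373
fin [-0.02786776 -0.04955043  0.06      ]
```

```bash
python3 -m jog '0 0 0 0.6 0 0.9 0;0 0 0 1.2 0 1.8 0;0 0 0 1.2 0 1.8 0;0 0 0 1.2 0 1.8 0;0 0 0 1.2 0 1.8 0;0 0 0 1.2 0 1.8 0;0 0 0 1.2 0 1.8 0;0 0 0 1.2 0 1.8 0;0 0 0 1.2 0 1.8 0;0 0 0 1.2 0 1.8 0';  python3 -m jog '0 0 0 0 0 0 0;0 0 0 0 0 0 0;0 0 0 0 0 0 0;0 0 0 0 0 0 0;0 0 0 0 0 0 0'; python3 - <<'E'
from h import *
s=get_state(); print(w2loc(s['eef_pos']).tolist(),s['tool_rot'].tolist(),s['contact_force'])
im=read_camera('wrist')
a=cv2.resize(im[180:270,280:400],None,fx=6,fy=6,interpolation=cv2.INTER_CUBIC)
cv2.imwrite('pics/w7a.png',a)
im=read_camera('top')
cv2.imwrite('pics/t7a.png',cv2.resize(im[140:190,240:310],None,fx=10,fy=10,interpolation=cv2.INTER_CUBIC))
E
```

```text
t: 7.43
eef_pos: [0.5966, 0.1182, 0.0844]
tool_rot: [-179.9, 35.2, -174.2]
contact_force: [-3.7, 0.2, 13.0]
opening: -0.0002
t: 7.85
eef_pos: [0.5966, 0.1182, 0.0844]
tool_rot: [-179.9, 35.2, -174.2]
contact_force: [-4.9, -0.4, 11.5]
opening: 0.0002
[-0.02209914123783565, 0.10857908936471612, 0.08436950880335008] [-179.94459779056885, 35.2271997268664, -174.24499473229338] [-4.8937146  -0.36002499 11.53289462]
```

View pics/w7a.png

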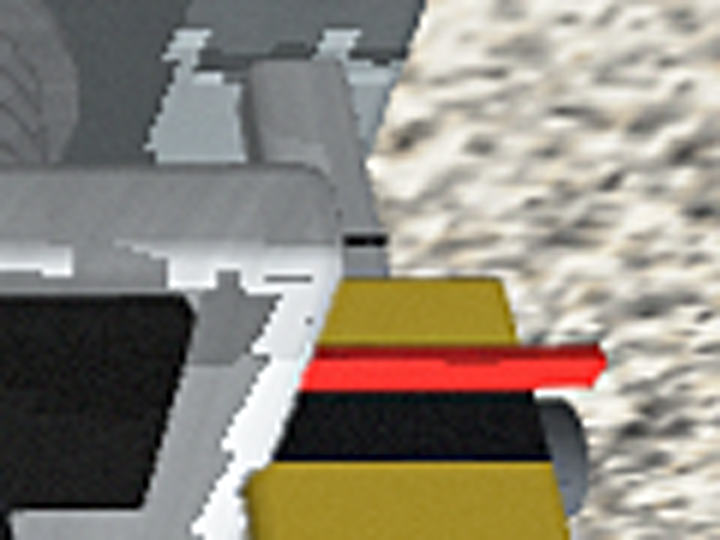

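View pics/t7a.png

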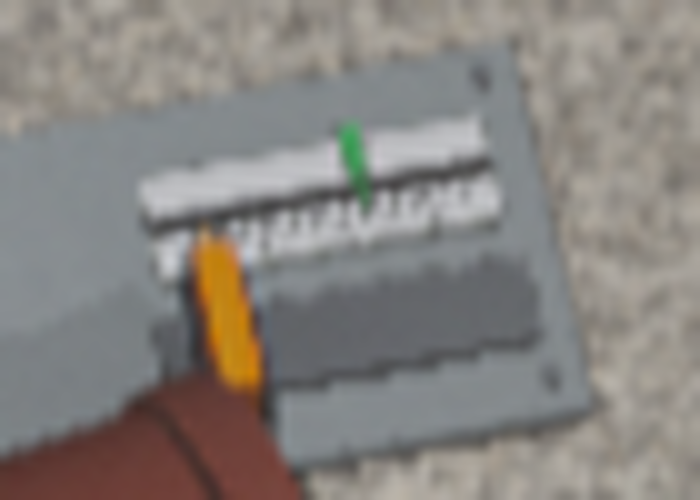

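```bash
python3 -m jog '0 0 0 -5 0 -7 0;0 0 0 -10 0 -14 0;0 0 0 -15 0 -21 0;0 0 0 -20 0 -28 0;0 0 0 -23 0 -35 0;0 0 0 -23 0 -60 0;0 0 0 -23 0 -95 0;0 0 0 -23 0 -125 0;0 0 0 -23 0 -125 0;0 0 0 -23 0 -125 0'; python3 - <<'E'
from h import *
s=get_state(); print(w2loc(s['eef_pos']).tolist(),s['tool_rot'].tolist(),s['contact_force'])
# target above cursor, vertical tool
print(rows([-.09,-.05,.22],15))
read_camera('wrist')
s=get_state()
im=read_camera('wrist');cv2.imwrite('pics/w8.png',im)
print([s['eef_pos'].tolist(),s['tool_rot'].tolist()])
for l in("record_grip","indicator_tip"): print(l,[(np.round(q['at'],1).tolist(),round(q['score'],2)) for q in tip_of(l,'wrist')])
E
```

```text
t: 8.78
eef_pos: [0.5426, 0.1137, 0.1992]
tool_rot: [-180.0, 35.1, -174.2]
contact_force: [0.1, -0.3, 0.3]
opening: 0.0002
[-0.0762404301629408, 0.10993714423814938, 0.19924808415025508] [-179.97834212653467, 35.06342839271365, -174.16772293981154] [ 0.06089295 -0.28634945  0.33613776]
[-0.18, 20.06, -0.34, -1.5, -160.0, -24.2]
[[0.5429179391043434, 0.11350781140921387, 0.19817467465893213], [-179.97254642194645, 34.9707201725337, -174.1804812566518]]
record_grip [([73.2, 143.1], 0.91)]
indicator_tip [([111.1, 162.5], 0.71)]
```

View pics/w8.png

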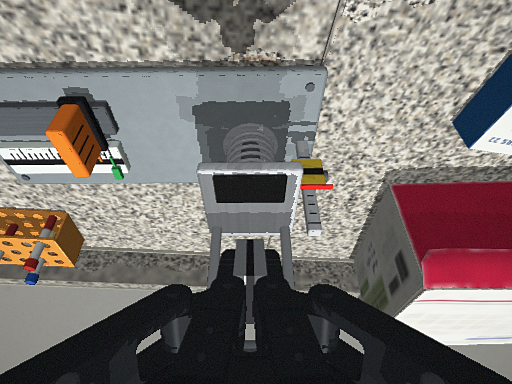

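```bash
python3 -m jog '0 5 0 0 -40 -6 60;0 10 0 0 -80 -12 60;0 15 0 -1 -120 -18 60;0 20 0 -1 -160 -24 60;0 20 0 -1 -160 -24 60;0 20 0 -1 -160 -24 60;0 20 0 -1 -160 -24 60;0 20 0 -1 -160 -24 60'; python3 - <<'E'
from h import *
read_camera('wrist');read_camera('wrist')
s=get_state(); cp=cam('wrist',s)
im=read_camera('wrist');cv2.imwrite('pics/w9.png',im)
print(w2loc(s['eef_pos']),[s['eef_pos'].tolist(),s['tool_rot'].tolist()])
r=tip_of('record_grip','wrist');print(r)
for z in(.045,.05,.055,.06): print(z,w2loc(atz(r[0]['at'],cp,z)))
E
```

```text
t: 9.65
eef_pos: [0.5647, 0.0097, 0.2036]
tool_rot: [-175.6, 26.3, -174.8]
contact_force: [0.6, -0.9, -1.4]
opening: 0.051
[-0.06457912 -0.00224328  0.2041495 ] [[0.5663408832600939, 0.0033953382681881773, 0.20414949701818386], [-175.52194692205572, 26.445281309176554, -175.47039525971843]]
[]Traceback (most recent call last):
  File "<stdin>", line 7, in <module>
IndexError: list index out of range
```

View pics/w9.png

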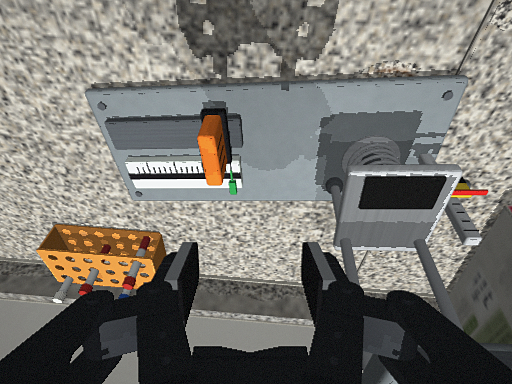

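```bash
python3 - <<'E'
from h import *
s=get_state(); print(s['joint_pos'].round(1),abs(s['dq']).max().round(2),s['contact_force']); print(rows([-.09,-.05,.22],15))
E
```

```text
[ 15.5  23.1 -28.7 120.2  54.9  20.7  36.4] 3.51 [-0.24484357  0.07027486 -0.72703919]
[-4.8, 11.46, -1.57, 14.2, -55.2, -20.8]
```

```bash
python3 -m jog '-5 11.5 -1.6 14 -55 -21 60;-5 11.5 -1.6 14 -55 -21 60;-5 11.5 -1.6 14 -55 -21 60;-5 11.5 -1.6 14 -55 -21 60;-5 11.5 -1.6 14 -55 -21 60;-5 11.5 -1.6 14 -55 -21 60;-5 11.5 -1.6 14 -55 -21 60;-5 11.5 -1.6 14 -55 -21 60'; python3 - <<'E'
from h import *
s=get_state(); print(s['joint_pos'].round(1),abs(s['dq']).max().round(2),s['contact_force']); print(rows([-.09,-.05,.22],15),rows([-.06,-.05,.18],0))
E
```

```text
t: 10.52
eef_pos: [0.5457, -0.0429, 0.221]
tool_rot: [180.0, 15.0, -173.3]
contact_force: [0.2, -0.5, -0.1]
opening: 0.051
[ 36.6  27.  -47.2 111.   31.5  38.4  69. ] 0.59 [ 0.17998641 -0.48197421 -0.06285304]
[0.17, -0.02, 0.5, 0.2, -3.9, 1.0] [0.1, 14.98, 0.52, -18.5, -4.2, 47.4]
```

```bash
python3 -m jog '0 7 0 -8 -2 24 60;0 15 0.5 -18 -4 47 60;0 15 0.5 -18 -4 47 60;0 15 0.5 -18 -4 47 60;0 15 0.5 -18 -4 47 60;0 15 0.5 -18 -4 47 60'; python3 - <<'E'
from h import *
print(get_state()['joint_pos'].round(1))
read_camera('wrist')
s=get_state(); cp=cam('wrist',s)
im=read_camera('wrist');cv2.imwrite('pics/w10.png',im)
print(w2loc(s['eef_pos']),[s['eef_pos'].tolist(),s['tool_rot'].tolist()])
r=tip_of('record_grip','wrist');print(r)
for z in(.045,.05,.055,.06):
  if r: print(z,w2loc(atz(r[0]['at'],cp,z)))
E
```

```text
t: 11.02
eef_pos: [0.5755, -0.0448, 0.182]
tool_rot: [179.9, 0.1, -173.9]
contact_force: [0.2, -0.8, 0.3]
opening: 0.0511
[ 28.8  37.8 -44.   96.9  30.2  57.7  70.4]
[-0.0607586  -0.05166559  0.18249022] [[0.5754766328134667, -0.04532528094469874, 0.18249021789914294], [179.96710640879462, 0.1610702803489208, -173.91549455593272]]
[{'at': [252.8, 225.8], 'score': 0.79}]
0.045 [-0.02156607 -0.04790952  0.045     ]
0.05 [-0.02360193 -0.04796548  0.05      ]
0.055 [-0.02563779 -0.04802145  0.055     ]
0.06 [-0.02767366 -0.04807741  0.06      ]
```

View pics/w10.png

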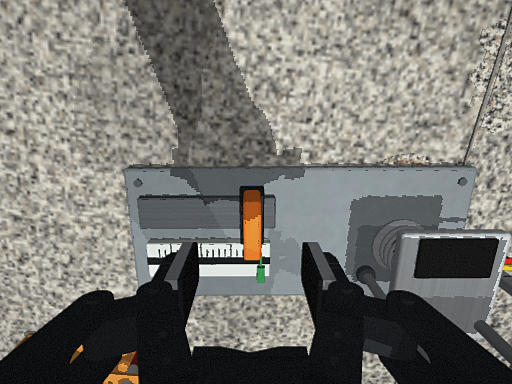

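```bash
python3 - <<'E'
from h import *
c8=cam('wrist',dict(eef_pos=[0.5429179,0.1135078,0.1981747],tool_rot=[-179.97254,34.97072,-174.18048]))
c10=cam('wrist',dict(eef_pos=[.5754766,-.0453253,.1824902],tool_rot=[179.9671,.16107,-173.915495]))
p,e=tri([((73.2,143.1),c8),((252.8,225.8),c10)]);print(w2loc(p),e)
im=cv2.imread('pics/w10.png');cv2.imwrite('pics/w10a.png',cv2.resize(im[175:295,130:285],None,fx=5,fy=5,interpolation=cv2.INTER_CUBIC))
E
```

```text
[-0.0290228  -0.04868923  0.06056678] [np.float64(0.0011963157341667583), np.float64(0.0011963157341667624)]
```

View pics/w10a.png

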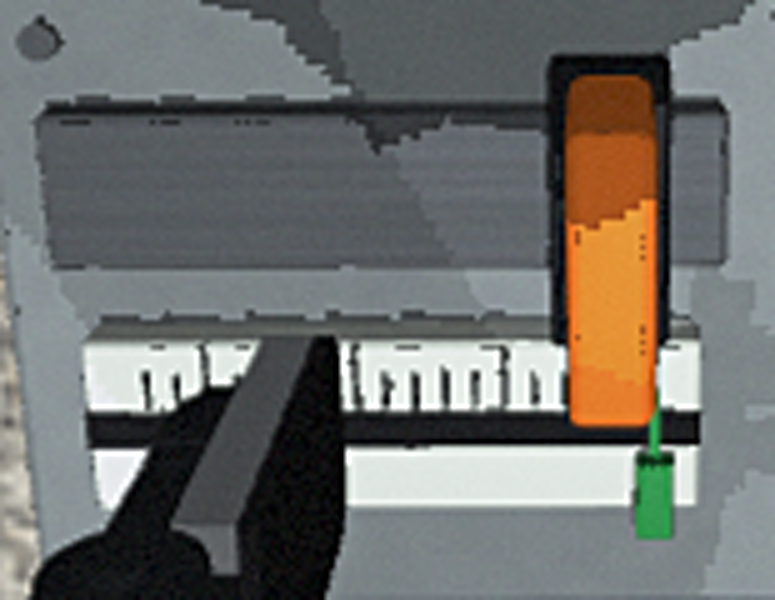

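```bash
python3 - <<'E'
from h import *
print(rows([-.028,-.0487,.12],0),rows([-.028,-.0487,.044],0))
E
```

```text
[0.02, 0.17, -0.18, -32.5, 3.8, 62.7] [0.02, 0.17, -0.18, -32.3, 3.7, 138.7]
```

```bash
python3 -m jog '0 0 0 -20 2 25 60;0 0 0 -32 4 55 60;0 0 0 -32 4 85 60;0 0 0 -32 4 110 60;0 0 0 -32 4 130 60;0 0 0 -32 4 139 60;0 0 0 -32 4 139 60;0 0 0 -32 4 139 60'; python3 - <<'E'
from h import *
s=get_state(); print(s['joint_pos'].round(1),w2loc(s['eef_pos']),s['contact_force'])
im=read_camera('wrist');cv2.imwrite('pics/w11.png',im)
E
```

```text
t: 11.83
eef_pos: [0.608, -0.0384, 0.043]
tool_rot: [179.9, 0.1, -174.0]
contact_force: [1.0, -0.8, 0.2]
opening: 0.051
[ 22.9  49.6 -36.6  98.   39.1  45.7  63.6] [-0.02767118 -0.04832737  0.04296644] [ 1.03580353 -0.7624372   0.24861794]
```

View pics/w11.png

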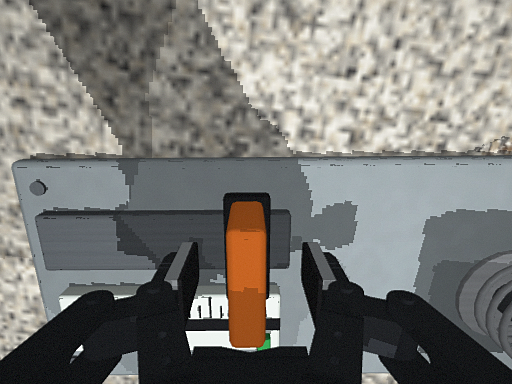

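```bash
python3 -m jog '0 0 0 0 0 0 25;0 0 0 0 0 0 10;0 0 0 0 0 0 10;0 0 0 0 0 0 10;0 0 0 0 0 0 10;0 0 0 0 0 0 10;0 0 0 0 0 0 10;0 0 0 0 0 0 10' 30; python3 - <<'E'
from h import *
s=get_state(); print(w2loc(s['eef_pos']))
c10=cam('wrist',dict(eef_pos=[.5754766,-.0453253,.1824902],tool_rot=[179.9671,.16107,-173.915495]))
z5=lambda x,y:(130+(x+.5)/5-.5,175+(y+.5)/5-.5)
for z in(.022,.026,.03): print(z,'green',w2loc(atz(z5(656,425),c10,z)),w2loc(atz(z5(656,500),c10,z)))
for x in(572,652): print('fin top',w2loc(atz(z5(x,300),c10,.074)))
print('zero ticks',[w2loc(atz(z5(x,380),c10,.022))[1].round(4) for x in(535,505,476,446,355)])
# top-cam readings
ct=cam('top')
for n,p in dict(g6=(274.0,156),g7=(240+35.5,156),tip6=(240+34.7,140+19.5),tip7=(240+36.3,140+19.3),g0=(256.4,158.6)).items(): print(n,w2loc(atz(p,ct,.027)))
E
```

```text
t: 12.55
eef_pos: [0.6084, -0.0385, 0.043]
tool_rot: [179.9, 0.1, -174.0]
contact_force: [-1.1, -1.1, 5.6]
opening: 0.0157
[-0.02733826 -0.04845256  0.04304118]
0.022 green [ 0.02731636 -0.03893977  0.022     ] [ 0.04575258 -0.03879175  0.022     ]
0.026 green [ 0.0251659  -0.03909958  0.026     ] [ 0.04335871 -0.03895351  0.026     ]
0.03 green [ 0.02301544 -0.03925939  0.03      ] [ 0.04096483 -0.03911527  0.03      ]
fin top [-0.02509893 -0.05594936  0.074     ]
fin top [-0.02505654 -0.04191508  0.074     ]
zero ticks [np.float64(-0.0651), np.float64(-0.0715), np.float64(-0.0778), np.float64(-0.0842), np.float64(-0.1038)]
g6 [ 0.03783474 -0.10629398  0.027     ]
g7 [ 0.03675039 -0.11176538  0.027     ]
tip6 [ 0.02383929 -0.10603813  0.027     ]
tip7 [ 0.02345411 -0.11202292  0.027     ]
g0 [ 0.04051058 -0.04012032  0.027     ]
```

```bash
python3 -m jog '0 0 0 0 -6 0 10;0 0 0 0 -15 0 10;0 0 0 0 -25 0 10;0 0 0 0 -35 0 10;0 0 0 0 -45 0 10;0 0 0 0 -53 0 10;0 0 0 0 -59 0 10;0 0 0 0 -59 0 10;0 0 0 0 -59 0 10;0 0 0 0 -59 0 10'; python3 - <<'E'
from h import *
s=get_state(); print(s['joint_pos'].round(1),w2loc(s['eef_pos']),s['contact_force'],s['opening'])
im=read_camera('top')
cv2.imwrite('pics/t12a.png',cv2.resize(im[140:190,240:310],None,fx=10,fy=10,interpolation=cv2.INTER_CUBIC))
im=read_camera('wrist');cv2.imwrite('pics/w12.png',im)
E
```

```text
t: 13.38
eef_pos: [0.615, -0.0981, 0.0431]
tool_rot: [180.0, 0.2, -174.0]
contact_force: [-0.6, -1.5, 7.0]
opening: 0.016
[ 28.2  50.6 -37.2  95.7  39.3  47.3  69.6] [-0.02715676 -0.10843286  0.04305501] [-0.61478804 -1.53176183  6.96085057] 0.015967617552671263
```

View pics/w12.png

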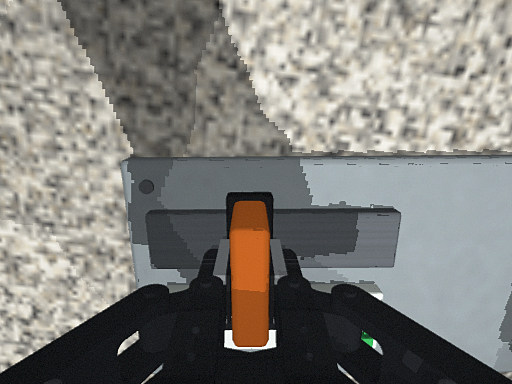

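View pics/t12a.png

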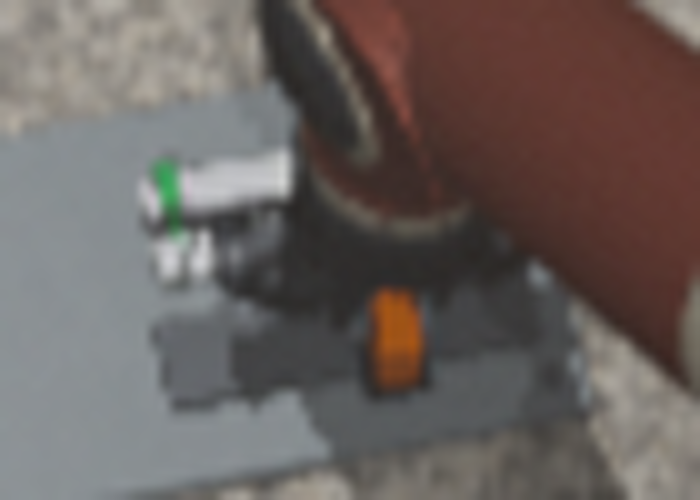

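```bash
python3 -m jog '0 0 0 0 0 0 50;0 0 0 0 0 0 50;0 0 0 0 0 0 50;0 0 0 0 0 0 50;0 0 0 0 0 0 50;0 0 0 0 0 -15 50;0 0 0 0 0 -45 50;0 0 0 20 0 -85 50;0 0 0 50 0 -125 50;0 0 0 80 0 -150 50';python3 -m jog '0 0 0 40 0 -20 50;0 0 0 80 0 -20 50;0 0 0 100 0 -20 50;0 0 0 100 0 -20 50;0 0 0 100 0 -20 50;0 0 0 100 0 -20 50'; python3 - <<'E'
from h import *
read_camera('wrist'); s=get_state(); print(s['joint_pos'].round(1),w2loc(s['eef_pos']),s['contact_force'],s['opening'],abs(s['dq']).max(),s['eef_pos'].tolist(),s['tool_rot'].tolist())
im=read_camera('wrist');cv2.imwrite('pics/w13.png',im)
im=read_camera('top')
cv2.imwrite('pics/t13a.png',cv2.resize(im[140:190,240:310],None,fx=10,fy=10,interpolation=cv2.INTER_CUBIC))
E
```

```text
t: 14.32
eef_pos: [0.5413, -0.1042, 0.1877]
tool_rot: [179.8, 0.2, -174.0]
contact_force: [-0.4, 0.4, -0.0]
opening: 0.043
t: 14.82
eef_pos: [0.4421, -0.1155, 0.2061]
tool_rot: [179.8, 0.1, -174.0]
contact_force: [0.6, -0.5, 0.6]
opening: 0.0426
[ 46.7  26.9 -49.5 113.2  25.9  51.5  79.7] [-0.20066226 -0.10683377  0.20592614] [ 0.26725542  0.29123373 -0.32899699] 0.04268773103118937 0.7284651962701887 [0.4423493972199574, -0.11528028586587628, 0.2059261366310298] [179.81696680314224, 0.11657061530689487, -174.00245120604163]
```

View pics/w13.png

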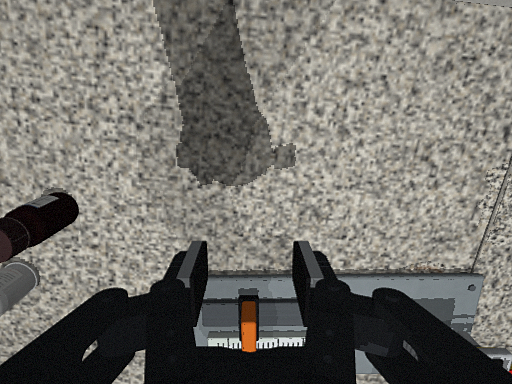

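View pics/t13a.png

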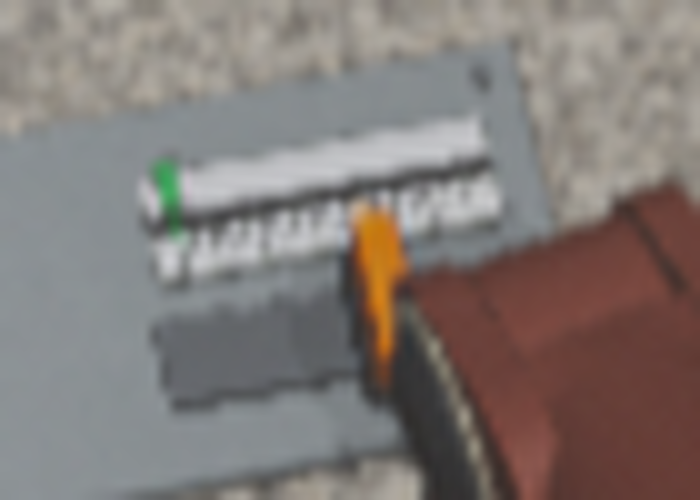

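```bash
python3 - <<'E'
from h import *
im=read_camera('scene');cv2.imwrite('pics/s13.png',cv2.resize(im[110:300,160:400],None,fx=3.2,fy=3.2,interpolation=cv2.INTER_CUBIC))
cv2.imwrite('pics/s13a.png',cv2.resize(im[180:240,255:330],None,fx=10,fy=10,interpolation=cv2.INTER_CUBIC))
E
```

```text
(no output)
```

View pics/s13.png

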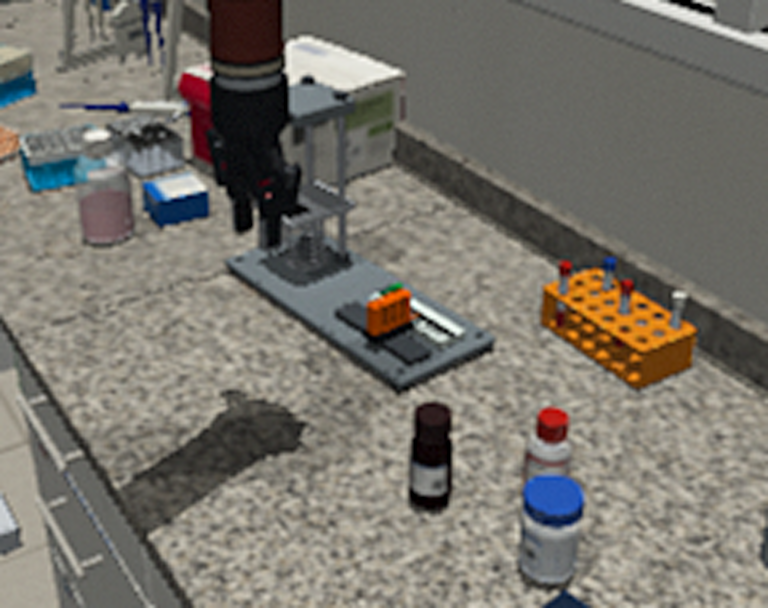

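View pics/s13a.png

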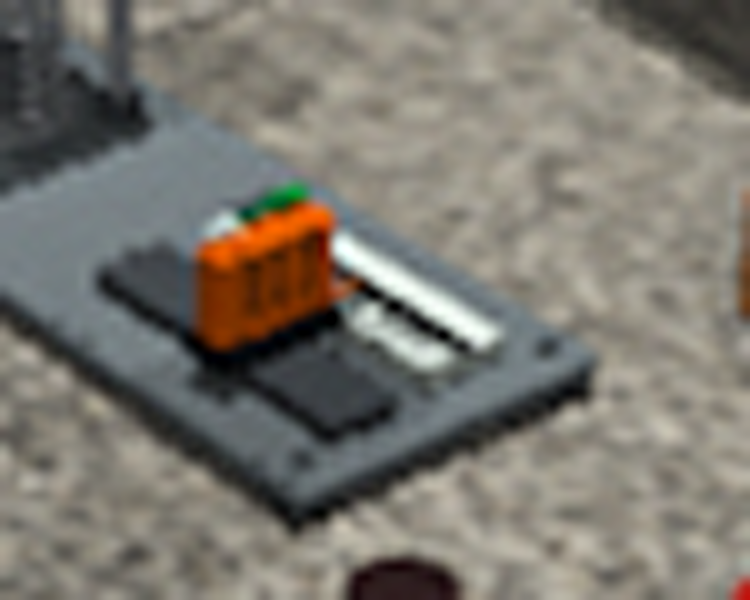

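```bash
python3 - <<'E'
from plant import *
print(hand_in())
E
```

```text
the job is handed in; nothing more can be done
None
```

I pressed the platen to the height mark, let it come fully back up, slid the orange cursor to the force reading and handed the job in at about 15 s. `hand_in` gives no verdict, so these are only my own checks.

- **Press:** I held the pointer in the band twice, about 1 s or more each time. By triangulation it stood about 1 mm above the band's middle in the first hold and 1 mm below in the second. That estimate is good to about 1.5 mm.
- **Force reading:** In the top camera the green indicator stood about 66 mm from zero in the first hold and 72 mm in the second, so I took about 69 mm as the target.
- **Cursor:** I moved it from about 9.5 mm to about 69 mm.
    - In the top view its line stands between the two indicator positions, nearer the second.
    - In the scene view it lines up with the first.
    - The two views differ by a few mm, within the 10 mm allowance.
- **After release:** The wrist view showed the platen back up, and it still looked up at the end. The force was near zero, the gripper was clear of everything, and the bystanders in view had not moved.
- **Hitch:** One arm move on the way to the cursor fell short; a second move corrected it with no contact.

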